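Hold open the lid of the amplifier due for service

TASK

Of the two grey amplifier cases on the radio desk, the one with the red tent sign on its rear deck is due for inspection: raise that case's lid until it stands 50 degrees open, and finish while still holding it steady there with the gripper, because it falls shut if let go. Keep the lid of the case with the green sign shut, and leave the signs and everything else on the desk where they are.

Things in the scene. Friction and masses are not known exactly. Their poses are not given: they have to be found in the camera images.
- unit_left: grey amplifier case on the robot's left, fixed to the desk: 245 deep x 180 wide x 95 mm high. Origin: on the underside, 135 mm behind the front face and midway across; x points to its back (away from the robot), y to its left, z up; it may be turned up to 23 degrees. Black front panel at x = -135 mm; the hinge line lies along y at x = +30 mm, z = 95 mm; behind it (x 30 to 105 mm) is a fixed flat deck on which a tent sign stands. The lid covers the rest.
- unit_left_deck (a point): centre of the rear deck of the left case, 95 mm above the desk; the sign standing there belongs to this case.
- lid_left (a joint): opening angle of the left case's lid in rad: 0 shut, grows as the front edge with the handle goes up; stop at 1.4. The lid is a 6 mm plate, 163 x 180 mm, 0.35 to 0.7 kg, hinged at the rear with hardly any friction: it falls shut from every angle when let go.
- lid_left_handle (a point): centre of the handle bar of the left case's lid (moves with the lid). The bar is round steel, 10 mm in diameter, 80 mm long, parallel to the hinge; its axis lies 45 mm ahead of the lid's front edge, on two end arms, and 19 mm above the lid's underside; free air below it and between it and the case. From the hinge line it lies 210 mm forward and, with the lid shut, 19 mm up (114 mm above the desk).
- lid_left_hinge (a point): middle of the hinge line of the left case's lid, 95 mm above the desk, 30 mm behind the origin of the case; the hinge axis runs along the case's y. Does not move with the lid.
- unit_right: grey amplifier case on the robot's right, fixed to the desk: 245 deep x 180 wide x 95 mm high. Origin: on the underside, 135 mm behind the front face and midway across; x points to its back (away from the robot), y to its left, z up; it may be turned up to 23 degrees. Black front panel at x = -135 mm; the hinge line lies along y at x = +30 mm, z = 95 mm; behind it (x 30 to 105 mm) is a fixed flat deck on which a tent sign stands. The lid covers the rest.
- unit_right_deck (a point): centre of the rear deck of the right case, 95 mm above the desk; the sign standing there belongs to this case.
- lid_right (a joint): opening angle of the right case's lid in rad: 0 shut, grows as the front edge with the handle goes up; stop at 1.4. The lid is a 6 mm plate, 163 x 180 mm, 0.35 to 0.7 kg, hinged at the rear with hardly any friction: it falls shut from every angle when let go.
- lid_right_handle (a point): centre of the handle bar of the right case's lid (moves with the lid). The bar is round steel, 10 mm in diameter, 80 mm long, parallel to the hinge; its axis lies 45 mm ahead of the lid's front edge, on two end arms, and 19 mm above the lid's underside; free air below it and between it and the case. From the hinge line it lies 210 mm forward and, with the lid shut, 19 mm up (114 mm above the desk).
- lid_right_hinge (a point): middle of the hinge line of the right case's lid, 95 mm above the desk, 30 mm behind the origin of the case; the hinge axis runs along the case's y. Does not move with the lid.
- sign_red: red tent sign, 34 x 50 mm foot, 58 mm high, 60 g, standing loose on the rear deck (within 25 mm of its centre) of one of the two cases. Origin: centre of its underside.
- sign_green: green tent sign, 34 x 50 mm foot, 58 mm high, 60 g, standing loose on the rear deck (within 25 mm of its centre) of one of the two cases. Origin: centre of its underside.
- mug: blue mug, 80 mm wide, 90 mm high; origin under its centre; bystander
- screwdriver: screwdriver lying between robot and cases; bystander
- handset: black handheld radio lying on its back, 115 x 55 x 32 mm with a stub aerial; origin under its centre; bystander
- morse_key: brass morse key on a dark wooden base, 110 x 70 mm, 48 mm high; origin under its centre; bystander
- desk_mic: desk microphone on a round 100 mm foot, 153 mm high; origin under its foot; bystander
- screw_jar: small glass jar, 56 mm wide, 70 mm high; origin under its centre; bystander

How it is judged:
By the outcome, as a careful person would: the job done as asked, in the order asked, and still so for the second after the job is handed in, while the arm keeps its last pose, push and grip.
It also fails if it takes over 32 s, if anything falls off the work surface, if the arm or the gripper's body presses on something with over 40 N, if the wrist force passes 120 N, or if a joint passes its speed limit or range.

ROBOT

A 7-joint arm with a two-finger parallel gripper is mounted at the origin on the work surface. World frame = base frame: x ahead of the robot, y to its left, z up, the work surface at z = 0. Lengths are in m, angles in rad, forces in N, time in s.
With the tool pointing down it reaches from about 0.425 to 0.875 m from the base axis. Payload 8.4 kg.
Tool frame: the origin (TCP) lies between the finger pads; the fingertips stand 19 mm ahead of it and the grasp point (between the pads) is the TCP; z points along the fingers, y is the line along which they close (so a half turn about z gives the same grasp; the last joint's range is limited). The gripper opens to 87 mm and grips with 3 to 60 N. Pads are 19 mm wide; open, the fingers measure 117 mm over their backs; the gripper's body (75 mm by 190 mm) begins 51 mm behind the grasp point.
Start: joints at [1.048, 0.333, 0.04, 1.465, -0.013, 1.343, -0.059], TCP at [0.267, -0.592, 0.242] pointing down, gripper open.
Joint ranges: [-2.58, 2.58], [-0.38, 2.09], [-1.3, 1.39], [0.25, 2.4], [-1.5, 4.64], [0.08, 2.09], [-2.65, 2.65]. Speed limits (rad/s): [2.22, 2.22, 2.79, 2.79, 3.14, 3.14, 3.14].

INTERFACE

Orientations are given as a rotation vector (axis times angle).
In Python, from plant import readout, vision, arm gives the robot as it stands.
- The arm moves only by the tool arm_command, never from a script. Its argument "commands" is a list of rows, each an object with "offset": the shift along the world's x, y, z in mm, a list of three; "yaw": the turn about the world's z in rad. In form: [{"offset": [x, y, z], "yaw": yaw}, ...]. A call has 1 to 8 rows; each row shifts and turns the commanded pose from where the row before left it; what a row does not reach is not made up. A row lasts 1/8 s, in which the tool goes at most 62.5 mm and 10.7 degrees, less where a joint would pass 70% of its speed; a pose out of reach is approached as far as the arm can. A call with a gripper value outside its range is refused whole. "claw" is the finger opening in mm, from 0 to 87, set as the call begins (left out, the last holds). The fingers move at their own pace and stop on an object; "grip_force" is the grip in N (left out, the last holds). Time passes only in rows, so rows that do not move let the fingers close. It gives the time, the measured TCP pose, the force, the opening and the grip force at its end, in the units of the state.
- readout.get_obs(): the state, without advancing time (a new reading comes with each control period).
- vision.snapshot(name): name is "scene" or "side" or "wrist"; returns a dict with "frame" (384x512x3 uint8, red, green, blue), "depth" (384x512 float32, m along the optical axis (not along the pixel's ray), 0 where there is no reading), "camera_matrix" (3x3 intrinsics, pixels), "distortion" ([k1, k2, p1, p2, k3] as OpenCV has them; the pictures are not rectified), "xyz" and "attitude" of the camera in the world. Camera axes: x right, y up, looking along -z (the intrinsics and any distortion apply to the point x, -y, -z); pixel columns grow to the right and rows downward; lengths in m; the calibration is good to about 2 mm. A picture is of the moment at which its call begins.
- arm.job_done(): hands the job in; it is judged then, once.
The state is a dict: "clock": time; "joint_positions": joint angles; "qvel": joint speeds; "joint_efforts": joint torques, N m; "ee_pos": TCP position; "orientation": TCP orientation; "force": force on the tool from outside, world axes, zero at the start; "moment": the same for the moment, N m; "gripper_width": finger opening in m; "gripper_force": force on a finger pad.
Only numpy, scipy, OpenCV 4.12 (cv2) and the standard library are available. Lean on these libraries where they do the work, as an engineer would, in place of code of your own. Each camera call takes 0.05 s, during which the arm holds its last target. There are 200 camera calls.

## Working session

There is one attempt and no reset: what is moved stays moved. The work goes in short steps, Python scripts to look and compute and a tool call to move; the robot and the scene stay as the last step left them, time stands still between calls to the robot, and variables do not carry over. Pictures are saved under pics/ and viewed, at most 10 in all, crops included, and the job is handed in when it is done.

Besides the shell and the picture viewer there is one more tool, called after "Emit:" as name(argument=value, ...) on one line, values as JSON. arm_command: Moves the arm, as the interface text tells. Its arguments: {"type":"object","properties":{"commands":{"type":"array"},"claw":{"type":"number"},"grip_force":{"type":"number"}},"required":["commands"]}

```bash
mkdir -p pics; cat > h.py <<'E'
import numpy as np, cv2
from scipy.spatial.transform import Rotation as R
from plant import readout, vision, arm
def snap(n):
    s=vision.snapshot(n); s['R']=R.from_rotvec(s['attitude']).as_matrix(); return s
def cloud(s):
    h,w=s['depth'].shape
    u,v=np.meshgrid(np.arange(w),np.arange(h))
    p=cv2.undistortPoints(np.stack([u,v],-1).reshape(-1,1,2).astype(np.float64),s['camera_matrix'],s['distortion']).reshape(h,w,2)
    d=s['depth']
    c=np.stack([p[...,0]*d,-p[...,1]*d,-d],-1)
    W=c@s['R'].T+np.array(s['xyz']); W[d==0]=np.nan
    return W
E
python3 - <<'E'
from h import *
o=readout.get_obs(); print(o)
fs=[]
for n in ['scene','side']:
    s=snap(n); fs.append(s['frame']); np.savez('/tmp/'+n,W=cloud(s),f=s['frame']); print(n,s['xyz'],s['attitude'])
    cv2.imwrite(f'pics/{n}1.png',cv2.cvtColor(cv2.resize(s['frame'],(768,576)),cv2.COLOR_RGB2BGR))
E
```

```text
{'clock': 0.0, 'joint_positions': array([ 1.04779994,  0.33391064,  0.03988239,  1.46631381, -0.01336756,
        1.3433091 , -0.05849136]), 'qvel': array([-0.00136301, -0.00064046,  0.000248  , -0.00020948, -0.00062269,
       -0.00147685,  0.00094341]), 'joint_efforts': array([ 2.89416148e-04, -6.56366086e+01,  1.33519705e+00, -4.03799057e+01,
       -5.98060247e-02,  4.49270848e-02,  1.43841930e-04]), 'ee_pos': array([ 0.2670639 , -0.59209496,  0.24063875]), 'orientation': array([-3.06976450e+00, -6.60375374e-01,  7.77784852e-04]), 'force': array([-0.37398825, -0.03626446,  0.03379678]), 'moment': array([ 0.02786699,  0.0509673 , -0.03501673]), 'gripper_force': 0.0, 'gripper_width': 0.08669225805014928}
scene [ 1.20562413 -0.68226563  0.81006803] [0.86694568 0.34598274 0.71614944]
side [ 0.50539009 -1.03830818  0.72924226] [ 1.00870251 -0.02446732 -0.04815899]
```

View pics/scene1.png

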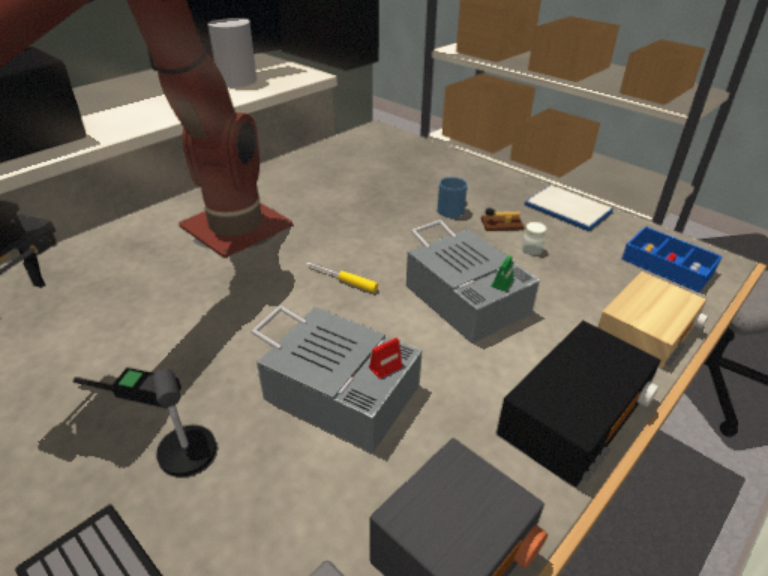

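View pics/side1.png

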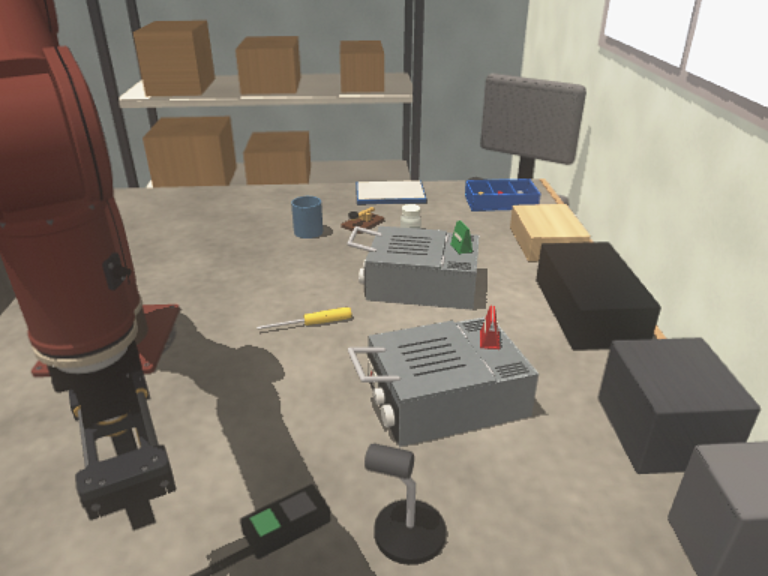

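The red sign stands on the nearer, right-hand case (scene about 385,357; side about 490,330). That case's handle is at about (280,325) in scene and (362,362) in side. The mic stands to its right at about (410,500) in side. Next I'll fit the case pose.

```bash
cat > fit.py <<'E'
from h import *
P=[];H=[];A=[]
for n in ['scene','side']:
    d=np.load(f'/tmp/{n}.npz'); W=d['W'].reshape(-1,3); f=d['f'].reshape(-1,3).astype(int)
    A.append(W)
    red=(f[:,0]>150)&(f[:,1]<60)&(f[:,2]<60)&(W[:,2]>0.09)&(W[:,2]<.17)&(W[:,0]>.4)
    print(n,'red',np.nanmedian(W[red],0),red.sum())
    c=np.nanmedian(W[red],0)
    m=(abs(W[:,2]-.098)<.008)&(np.linalg.norm(W[:,:2]-c[:2],axis=1)<.32)&(abs(W[:,1]-c[1])<.2)
    m&=f.max(1)-f.min(1)<40
    q=W[m]; print(np.median(q[:,2]),len(q))
    g=np.zeros((400,400),np.uint8); ij=((q[:,:2]-c[:2]+.4)/.002).astype(int); g[ij[:,1],ij[:,0]]=255
    g=cv2.morphologyEx(g,cv2.MORPH_CLOSE,np.ones((7,7))); g=cv2.morphologyEx(g,cv2.MORPH_OPEN,np.ones((15,15)))
    k,l,st,ce=cv2.connectedComponentsWithStats(g); b=1+np.argmax(st[1:,4])
    r=cv2.minAreaRect(np.argwhere(l==b)[:,::-1].astype(np.float32)); 
    print('rect centre',np.array(r[0])*.002-.4+c[:2],'size',np.array(r[1])*.002,'ang',r[2])
    h=W[(W[:,2]>.105)&(W[:,2]<.135)&(W[:,0]<c[0]-.17)&(W[:,0]>c[0]-.35)&(abs(W[:,1]-c[1])<.15)]
    print('handle pts',len(h),h.min(0),h.max(0),np.median(h,0)); np.save(f'/tmp/h_{n}',h)
E
python3 fit.py
```

```text
scene red [ 0.73679582 -0.18213894  0.15218679] 42
0.10065020341121667 5289
rect centre [ 0.65965111 -0.21251736] size [0.24282039 0.18482721] ang 14.206765174865723
handle pts 209 [ 0.48974378 -0.29527776  0.10500762] [ 0.56529803 -0.19164163  0.12286036] [ 0.5130243  -0.25754511  0.11523792]
side red [ 0.73009948 -0.16413846  0.13240583] 20
0.099783526441102 4975
rect centre [ 0.66134624 -0.21319724] size [0.24402715 0.18531224] ang 14.364581108093262
handle pts 221 [ 0.48997635 -0.29646023  0.10501654] [ 0.55881854 -0.20000886  0.11994258] [ 0.51147023 -0.26187098  0.11461164]
```

```bash
python3 - <<'E'
from h import *
yaw=np.radians(14.29); c=np.array([.6605,-.2129]); ex=np.array([np.cos(yaw),np.sin(yaw)]); ey=np.array([-ex[1],ex[0]])
for n in ['scene','side']:
    W=np.load(f'/tmp/{n}.npz')['W'].reshape(-1,3)
    a=(W[:,:2]-c)@ex; b=(W[:,:2]-c)@ey
    m=(abs(a+.165)<.02)&(abs(b)<.06)&(W[:,2]>.1)&(W[:,2]<.135)
    A=a[m];B=b[m]; p=np.polyfit(B[abs(B)<.033],A[abs(B)<.033],1)
    print(n,m.sum(),'a mean',np.median(A),'slope',p,'b',B.min(),B.max(),'z',np.median(W[m,2]),W[m,2].max())
    m=(abs(a+.16)<.05)&(abs(b)<.1)&(W[:,2]>.03)&(W[:,2]<.09); print('front stuff a min',np.percentile(a[m],5) if m.sum() else None)
    # mic position
    m=(W[:,2]>.11)&(W[:,2]<.2)&(W[:,1]<-.33)&(W[:,0]>.35)&(W[:,0]<.75); q=W[m]; print('mic',q.min(0),q.max(0)) if len(q) else 0
print('bar',c-.165*ex,'hinge',c+.045*ex)
E
```

```text
scene 125 a mean -0.1606102559957834 slope [ 0.00961209 -0.16177048] b -0.044716640679741286 0.04524639572612762 z 0.11816029547040141 0.1228603618122126
front stuff a min -0.1343221181020533
mic [ 0.51018544 -0.50926199  0.11041124] [ 0.57457662 -0.4601024   0.15579914]
side 146 a mean -0.16127904205645233 slope [-0.00402783 -0.1633061 ] b -0.0451840699067142 0.04667484115534368 z 0.11662708326393323 0.11994257834223221
front stuff a min -0.13517842706171507
mic [ 0.51039694 -0.50917351  0.11013541] [ 0.57283121 -0.46446808  0.15430421]
bar [ 0.50060529 -0.25362693] hinge [ 0.70410765 -0.20179266]
```

Emit:
arm_command(commands=[{"offset": [30, 42, 0], "yaw": 0.175}, {"offset": [30, 42, 0], "yaw": 0.175}, {"offset": [30, 42, 0], "yaw": 0.175}, {"offset": [30, 42, 0], "yaw": 0.175}, {"offset": [30, 42, 0], "yaw": 0.175}, {"offset": [30, 42, 0], "yaw": 0.175}, {"offset": [30, 42, 0], "yaw": 0.175}, {"offset": [24, 44, 0], "yaw": 0.175}], claw=38, grip_force=25)

```text
clock: 1.1
ee_pos: [0.502, -0.2529, 0.2412]
orientation: [-1.916, -2.489, 0.0]
force: [0.6, -0.2, -0.3]
gripper_width: 0.0379
gripper_force: 0.0
```

Emit:
arm_command(commands=[{"offset": [0, 0, -40], "yaw": -0.008}, {"offset": [0, 0, -40], "yaw": 0}, {"offset": [0, 0, -30], "yaw": 0}, {"offset": [0, 0, -16], "yaw": 0}, {"offset": [0, 0, 0], "yaw": 0}, {"offset": [0, 0, 0], "yaw": 0}])

```text
clock: 1.85
ee_pos: [0.502, -0.2548, 0.1168]
orientation: [1.932, 2.475, 0.001]
force: [-0.7, -0.4, 0.2]
gripper_width: 0.0382
gripper_force: 0.0
```

```bash
python3 - <<'E'
from h import *
s=snap('side'); cv2.imwrite('pics/g1.png',cv2.cvtColor(cv2.resize(s['frame'][170:320,150:350],(800,600)),cv2.COLOR_RGB2BGR))
print(readout.get_obs()['force'],readout.get_obs()['ee_pos'])
E
```

```text
[ 0.43668267 -0.28969255 -0.36809445] [ 0.50210773 -0.25486607  0.11695121]
```

View pics/g1.png

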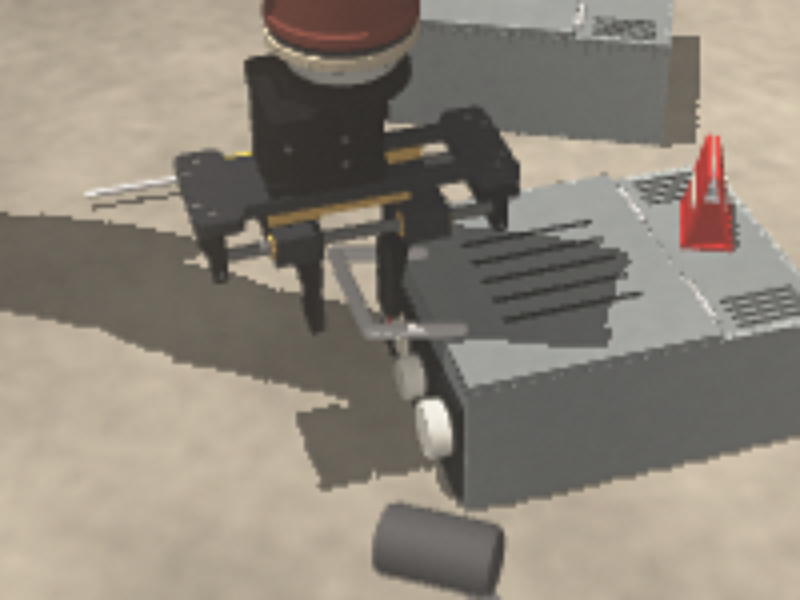

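The handle bar (about 365,300 in the crop) runs between the two fingers, near (320,310) and (390,290), and the rear finger is clear of the lid. I'll drop 3 mm and close.

Emit:
arm_command(commands=[{"offset": [0, 1, -3], "yaw": 0}, {"offset": [0, 0, 0], "yaw": 0}])

```text
clock: 2.15
ee_pos: [0.5013, -0.2534, 0.1128]
orientation: [1.933, 2.476, -0.0]
force: [0.3, -0.7, -0.5]
gripper_width: 0.0379
gripper_force: 0.0
```

Emit:
arm_command(commands=[{"offset": [0, 0, 0], "yaw": 0}, {"offset": [0, 0, 0], "yaw": 0}, {"offset": [0, 0, 0], "yaw": 0}, {"offset": [0, 0, 0], "yaw": 0}, {"offset": [0, 0, 0], "yaw": 0}, {"offset": [0, 0, 0], "yaw": 0}], claw=0, grip_force=25)

```text
clock: 2.9
ee_pos: [0.5028, -0.2531, 0.1128]
orientation: [1.931, 2.475, 0.003]
force: [6.1, -0.0, -3.2]
gripper_width: 0.0089
gripper_force: 25.0
```

```bash
python3 - <<'E'
import numpy as np
yaw=np.radians(14.3); e=np.array([np.cos(yaw),np.sin(yaw)])
def p(t): t=np.radians(t); return np.array([*(e*(-.210*np.cos(t)+.019*np.sin(t))),.210*np.sin(t)+.019*np.cos(t)])*1e3
q=p(0)
for t in [1.5,4]+list(np.arange(8,51,3.0)): n=p(t); print(t,(n-q).round(1),(n-p(0)).round(1)); q=n
E
```

```text
1.5 [0.6 0.1 5.5] [0.6 0.1 5.5]
4 [1.2 0.3 9.1] [ 1.8  0.5 14.6]
8.0 [ 2.8  0.7 14.4] [ 4.5  1.2 29. ]
11.0 [ 2.7  0.7 10.7] [ 7.3  1.8 39.7]
14.0 [ 3.2  0.8 10.5] [10.5  2.7 50.2]
17.0 [ 3.8  1.  10.3] [14.3  3.6 60.6]
20.0 [ 4.3  1.1 10.1] [18.6  4.7 70.7]
23.0 [4.8 1.2 9.9] [23.4  6.  80.5]
26.0 [5.3 1.3 9.6] [28.7  7.3 90.1]
29.0 [5.8 1.5 9.3] [34.4  8.8 99.4]
32.0 [6.2 1.6 9. ] [ 40.7  10.4 108.4]
35.0 [6.7 1.7 8.6] [ 47.4  12.1 117. ]
38.0 [7.1 1.8 8.2] [ 54.5  13.9 125.3]
41.0 [7.5 1.9 7.9] [ 62.   15.8 133.1]
44.0 [7.9 2.  7.4] [ 69.9  17.8 140.5]
47.0 [8.3 2.1 7. ] [ 78.2  19.9 147.5]
50.0 [8.6 2.2 6.5] [ 86.8  22.1 154.1]
```

Emit:
arm_command(commands=[{"offset": [2, 0.5, 0], "yaw": 0}, {"offset": [0.6, 0.1, 5.5], "yaw": 0}, {"offset": [1.2, 0.3, 9.1], "yaw": 0}, {"offset": [2.8, 0.7, 14.4], "yaw": 0}, {"offset": [2.7, 0.7, 10.7], "yaw": 0}, {"offset": [3.2, 0.8, 10.5], "yaw": 0}, {"offset": [3.8, 1.0, 10.3], "yaw": 0}, {"offset": [4.3, 1.1, 10.1], "yaw": 0}])

```text
clock: 3.9
ee_pos: [0.521, -0.2485, 0.1837]
orientation: [-1.933, -2.474, 0.002]
force: [-6.0, -1.0, -0.5]
gripper_width: 0.009
gripper_force: 25.0
```

Emit:
arm_command(commands=[{"offset": [4.8, 1.2, 9.9], "yaw": 0}, {"offset": [5.3, 1.3, 9.6], "yaw": 0}, {"offset": [5.8, 1.5, 9.3], "yaw": 0}, {"offset": [6.2, 1.6, 9.0], "yaw": 0}, {"offset": [6.7, 1.7, 8.6], "yaw": 0}, {"offset": [7.1, 1.8, 8.2], "yaw": 0}, {"offset": [0, 0, 0], "yaw": 0}])

```text
clock: 4.78
ee_pos: [0.5568, -0.2396, 0.24]
orientation: [-1.934, -2.475, 0.003]
force: [-14.6, 0.2, 9.3]
gripper_width: 0.0091
gripper_force: 25.0
```

```bash
cat > ang.py <<'E'
from h import *
import sys
yaw=np.radians(14.29); c=np.array([.6605,-.2129]); ex=np.array([np.cos(yaw),np.sin(yaw)]); ey=np.array([-ex[1],ex[0]])
hz=c+.045*ex
o=readout.get_obs(); e=o['ee_pos']; a=-(e[:2]-hz)@ex; z=e[2]-.095
print('tcp r',np.hypot(a,z),'ang from tcp',np.degrees(np.arctan2(z,a)-np.arctan2(.019,.210)),'force',o['force'],o['gripper_width'])
for n in ['scene','side']:
    s=snap(n); W=cloud(s); a=(W[...,:2]-hz)@ex; b=(W[...,:2]-hz)@ey; z=W[...,2]-.095
    A=float(sys.argv[1]); t=np.radians(A); u=-a*np.cos(t)+z*np.sin(t); v=a*np.sin(t)+z*np.cos(t)
    for k in range(4):
        t=np.radians(A); u=-a*np.cos(t)+z*np.sin(t); v=a*np.sin(t)+z*np.cos(t)
        m=(u>.02)&(u<.15)&(abs(b)<.08)&(abs(v-.003)<(.02 if k<2 else .006)); 
        if m.sum()<30: break
        p=np.polyfit(u[m],v[m],1); A+=np.degrees(np.arctan(p[0]))
    r=(abs(v-.019)<.02)&(abs(u-.21)<.03)&(abs(b)<.05)
    print(n,m.sum(),'plane angle',A,'offset',p[1],'bar u,v',np.median(u[r]),np.median(v[r]),r.sum())
    if len(sys.argv)>2: cv2.imwrite(f'pics/{sys.argv[2]}_{n}.png',cv2.cvtColor(cv2.resize(s['frame'],(768,576)),cv2.COLOR_RGB2BGR))
E
python3 ang.py 38
```

```text
tcp r 0.21010429372802342 ang from tcp 38.45511036722529 force [-14.63145541   0.19499689   9.31679042] 0.009131974470749085
scene 2142 plane angle 37.770237488701866 offset 0.006918196932582003 bar u,v 0.20447329998245656 0.022638237850235166 255
side 831 plane angle 37.551335179331716 offset 0.007603748661846328 bar u,v 0.21069938973560576 0.022785469427564667 259
```

Emit:
arm_command(commands=[{"offset": [6.5, 1.6, 8.7], "yaw": 0}, {"offset": [7.4, 1.9, 7.8], "yaw": 0}, {"offset": [7.5, 1.9, 7.4], "yaw": 0}, {"offset": [7.8, 2.0, 7.3], "yaw": 0}, {"offset": [0, 0, 0], "yaw": 0}, {"offset": [0, 0, 0], "yaw": 0}])

```text
clock: 5.62
ee_pos: [0.587, -0.2318, 0.2687]
orientation: [-1.933, -2.476, 0.0]
force: [-0.1, -1.3, -1.7]
gripper_width: 0.009
gripper_force: 25.0
```

```bash
python3 ang.py 50 f
```

```text
tcp r 0.2116902326743264 ang from tcp 49.987782648725535 force [-0.11297224 -1.34919228 -1.73058705] 0.008996579168743201
scene 2155 plane angle 49.10547610587981 offset 0.006890546324023709 bar u,v 0.20674218055710922 0.022918415933019937 281
side 299 plane angle 48.996340296155076 offset 0.008117961646334215 bar u,v 0.21148315668811224 0.02182857517892682 269
```

View pics/f_side.png

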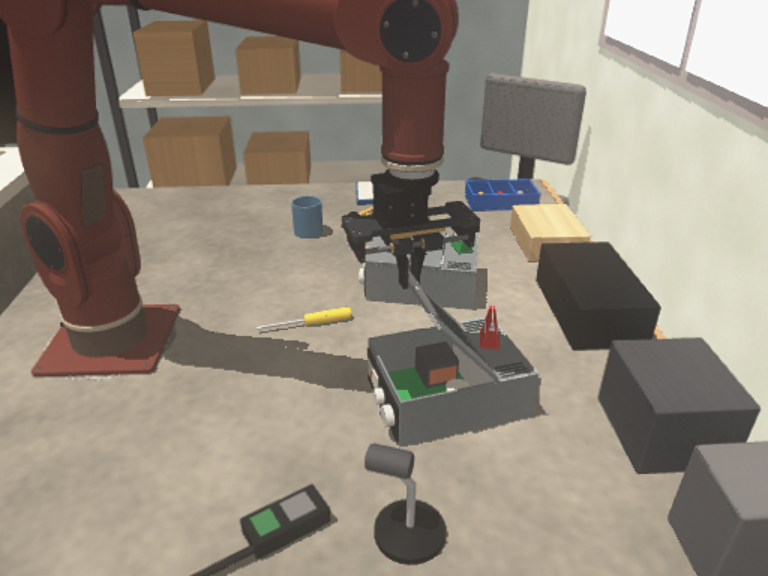

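The right case's lid stands open with the bar held between the fingertips (about 410,280). The red sign is still in place at about (490,328). I'll check the vision bias against the shut lid.

```bash
python3 - <<'E'
from h import *
yaw=np.radians(14.29); c=np.array([.6605,-.2129]); ex=np.array([np.cos(yaw),np.sin(yaw)]); ey=np.array([-ex[1],ex[0]]); hz=c+.045*ex
for n in ['scene','side']:
    W=np.load(f'/tmp/{n}.npz')['W']; u=-(W[...,:2]-hz)@ex; b=(W[...,:2]-hz)@ey; v=W[...,2]-.095
    m=(u>.02)&(u<.15)&(abs(b)<.08)&(abs(v-.005)<.008); p=np.polyfit(u[m],v[m],1); print(n,np.degrees(np.arctan(p[0])),p[1])
    W=cloud(snap(n)); a=(W[...,:2]-hz)@ex; b=(W[...,:2]-hz)@ey; z=W[...,2]-.095
    t=np.radians(49.5);u=-a*np.cos(t)+z*np.sin(t); v=a*np.sin(t)+z*np.cos(t)
    print([np.round(np.median(v[(abs(u-x)<.01)&(abs(b)<.08)&(abs(v-.005)<.012)])*1e3,1) for x in (.03,.06,.09,.12,.15)])
E
```

```text
scene 0.04908984386662682 0.006967811995288381
[np.float64(6.9), np.float64(6.7), np.float64(6.6), np.float64(6.4), np.float64(6.0)]
side -0.04031658697717441 0.005658338982747171
[np.float64(7.8), np.float64(7.5), np.float64(7.3), np.float64(7.0), np.float64(6.7)]
```

Emit:
arm_command(commands=[{"offset": [2.2, 0.6, 1.7], "yaw": 0}, {"offset": [0, 0, 0], "yaw": 0}, {"offset": [0, 0, 0], "yaw": 0}, {"offset": [0, 0, 0], "yaw": 0}])

```text
clock: 6.32
ee_pos: [0.5892, -0.2312, 0.2704]
orientation: [-1.933, -2.476, -0.0]
force: [1.7, -2.3, -5.7]
gripper_width: 0.009
gripper_force: 25.0
```

```bash
python3 ang.py 50 g; python3 ang.py 50
```

```text
tcp r 0.211748797690709 ang from tcp 50.76903331571257 force [ 1.74016426 -2.2623674  -5.67084007] 0.009019456815883458
scene 2152 plane angle 49.95180244512433 offset 0.006833116896452049 bar u,v 0.20677099323781642 0.02267938679577458 290
side 264 plane angle 49.80917284861685 offset 0.00816687733670321 bar u,v 0.21211162867824787 0.02200337217783934 268
tcp r 0.21178168674019493 ang from tcp 50.78048455527906 force [ 2.06069191 -1.94814634 -6.70276989] 0.009125526454005417
scene 2152 plane angle 49.97322996744507 offset 0.006867363053417678 bar u,v 0.20656667948392907 0.022481562275634102 286
side 265 plane angle 49.83227635740808 offset 0.008123865797176319 bar u,v 0.21165902115409302 0.02170246732094442 266
```

View pics/g_scene.png

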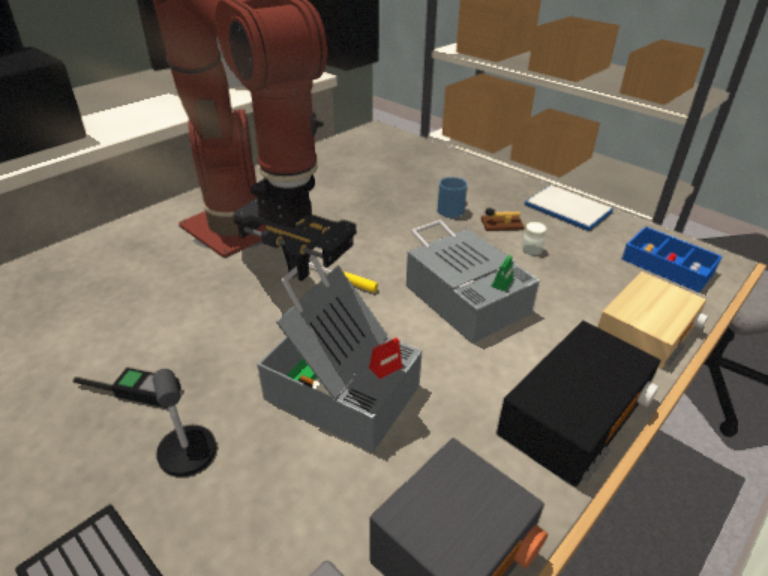

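The lid of the red-sign case stands at about 50° and is steady, held at the bar (about 310,270). The green-sign case (470,280) is shut and both signs are where they were.

```bash
python3 -c "from plant import arm; print(arm.job_done())"
```

```text
the job is handed in; nothing more can be done
None
```

I raised the red-sign (right) case's lid to 50° (cameras read 49.8–50.0°) and handed the job in with the gripper still holding it; the green-sign case stayed shut, and the signs and other items look unmoved in the final picture.

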